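Empty the thread-gauge carousel for recalibration

ROBOT

A 7-joint arm with a two-finger parallel gripper is mounted at the origin on a cart in front of the work surface, level with it; the furniture and walls round the work are solid. World frame = base frame: x ahead of the robot, y to its left, z up, the work surface at z = 0. Lengths are in m, angles in rad, forces in N, time in s.
With the tool pointing down it reaches from about 0.35 to 0.9 m from the base axis. Payload 8.1 kg.
Tool frame: the origin (TCP) lies between the finger pads, 19 mm behind the fingertips; this is the grasp point; z points along the fingers, y is the line along which they close (so a half turn about z gives the same grasp; the last joint's range is limited). The gripper opens to 85 mm and grips with 20 to 120 N. Pads are 22 mm wide; open, the fingers measure 114 mm over their backs; the gripper's body (76 mm by 85 mm) begins 54 mm behind the grasp point. The pads swing forward as they close: fully open they stand 13 mm farther back than shut.
Start: joints at [-1.309, 0.434, 0.025, 1.573, -0.012, 1.134, -0.075], TCP at [0.223, 0.584, 0.25] pointing down, gripper open.
Joint ranges: [-2.62, 2.62], [-0.44, 2.09], [-1.27, 1.32], [0.08, 2.57], [-1.32, 4.46], [0.12, 2], [-2.74, 2.74]. Speed limits (rad/s): [2.22, 2.22, 3.01, 3.01, 3.14, 3.14, 3.14].

INTERFACE

Orientations are given as a unit quaternion [x, y, z, w].
In Python, from workcell import robot gives the robot as it stands. The module is installed in compiled form; this text tells all that it offers.
- The arm moves only by the tool servo_tool, never from a script. Its argument "motion" is a list of rows, each a list of 3 entries, a list of its own where there are three numbers: the shift along the tool's x, y, z in cm, then the turn, a rotation vector about the tool's x, y, z in degrees, then the finger opening in cm, from 0 to 8.54. In form: [[[x, y, z], [ax, ay, az], gripper], ...]. A call has 1 to 20 rows; each row shifts and turns the commanded pose from where the row before left it, along the tool's axes as they then stand; what a row does not reach is not made up. A row lasts 1/10 s, in which the tool goes at most 50 mm and 8.59 degrees, less where a joint would pass 70% of its speed; a pose out of reach is approached as far as the arm can. A call is refused whole if a number of a shift passes 5 or a number of a turn 8.59, either way. A call with a gripper value outside its range is refused whole. The fingers move at their own pace and stop on an object; "grip_force" is the grip in N (left out, the last holds). Time passes only in rows, so rows that do not move let the fingers close. It gives the time, the measured TCP pose, the force, the opening and the grip force at its end, in the units of the state.
- robot.state(): the state, without advancing time (a new reading comes with each control period).
- robot.camera(name): name is "scene" or "top"; returns (picture, depth): 480x640x3 uint8, blue, green, red; 480x640 float32, m along the optical axis (not along the pixel's ray), 0 where there is no reading.
- robot.camera_info(name): a dict with "mtx" (3x3 intrinsics, pixels), "distortion" ([k1, k2, p1, p2, k3] as OpenCV has them; the pictures are not rectified), "position" and "rotation" of the camera in the world. Camera axes: x right, y up, looking along -z (the intrinsics and any distortion apply to the point x, -y, -z); pixel columns grow to the right and rows downward; lengths in m; the calibration is good to about 2 mm. A picture is of the moment at which its call begins. camera_info takes no time and is no camera call.
- robot.close_job(): hands the job in; it is judged then, once.
The state is a dict: "clock": time; "joint_pos": joint angles; "qvel": joint speeds; "joint_torque": joint torques, N m; "tcp_pos": TCP position; "orientation": TCP orientation; "wrist_force": force on the tool from outside, world axes, zero at the start; "torque": the same for the moment, N m; "gripper_width": opening from 0.0 (shut) to 1.0 (fully open); "gripper_force": force on a finger pad.
Only numpy, scipy, OpenCV 4.12 (cv2) and the standard library are available. Lean on these libraries where they do the work, as an engineer would, in place of code of your own. Each camera call takes 0.05 s, during which the arm holds its last target. There are 200 camera calls.

TASK

The thread plug gauges in the carousel are due for recalibration. Click the index lever along notch by notch to bring each station that holds a gauge to the open front of the dust hood, pull the gauge straight up out of its sleeve there and stand it, the same way up, in a free hole of the wooden transit block. When no gauge is left in the carousel, click the lever back to its park notch, the one with the broad mark, and leave everything standing; do not push the test gauge or the fittings on the bench about.

Things in the scene. Friction and masses are not known exactly. Their poses are not given: they have to be found in the camera images.
- carousel: gauge carousel, fixed, a grey cast plinth 200 x 200 mm, 34 mm high. Origin: on the turntable's axis at bench level; x from the open front to the back, y to the left as seen from the front, z up. A clear box-shaped dust hood (x -40 to +100 mm, y -100 to +100 mm, top 172 mm above the bench) covers all stations but the front one, at x -75, y 0
- turntable_top (a point): centre of the turntable's top, on its axis, 44 mm above the bench. Six stations stand 60 degrees apart on a circle of 75 mm radius: five have an upright sleeve (21 mm bore, 45 mm deep, top 89 mm above the bench), the sixth is blank with a low curved sheet shutter (top 102 mm above the bench)
- gate (a point): centre of the front station on the turntable's top, in the opening of the hood, the only place where a gauge can be pulled out (carousel frame -75, 0, 44 mm; does not turn with the turntable). A gauge standing there has its origin within about 5 mm of it
- index_lever (a joint): lever angle, rad, anticlockwise from above. 0 = park notch, as at the start (broad mark, blank station in front, lever along the carousel's -y). Click notches every 0.2618 rad from -3 (-0.785) to +2 (0.524), then stops. A notch turns the turntable 60 degrees the same way. About 5 N at the post leaves a notch; past half way it is drawn into the next and stays there
- lever_pivot (a point): the lever's vertical pivot axis (carousel frame 0, -118 mm), at the quadrant plate, 40 mm above the bench
- lever_post (a point): centre of the lever's upright black thumb post, 75 mm from the pivot: 14 mm diameter, from 55 to 94 mm above the bench, with a 19 mm head on top up to 103 mm; this point is 80 mm above the bench and moves with the lever. The post may be gripped or pushed sideways
- gauge_1: double-ended thread plug gauge, 116 mm long, upright in a sleeve of the carousel (absent in some starts). Origin: centre of its bottom end; z up along its axis. Bare aluminium hexagon handle, 16 mm across flats, from 24 to 102 mm above the origin; a threaded steel end of 11.2 mm diameter below and a shorter one above. 80 g. Grip the handle near its top, the TCP about 88 mm above the origin
- gauge_2: double-ended thread plug gauge, 116 mm long, upright in a sleeve of the carousel (absent in some starts). Origin: centre of its bottom end; z up along its axis. Bare aluminium hexagon handle, 16 mm across flats, from 24 to 102 mm above the origin; a threaded steel end of 12 mm diameter below and a shorter one above. 80 g. Grip the handle near its top, the TCP about 88 mm above the origin
- gauge_3: double-ended thread plug gauge, 116 mm long, upright in a sleeve of the carousel (absent in some starts). Origin: centre of its bottom end; z up along its axis. Bare aluminium hexagon handle, 16 mm across flats, from 24 to 102 mm above the origin; a threaded steel end of 12.8 mm diameter below and a shorter one above. 80 g. Grip the handle near its top, the TCP about 88 mm above the origin
- gauge_4: double-ended thread plug gauge, 116 mm long, upright in a sleeve of the carousel (absent in some starts). Origin: centre of its bottom end; z up along its axis. Bare aluminium hexagon handle, 16 mm across flats, from 24 to 102 mm above the origin; a threaded steel end of 13.6 mm diameter below and a shorter one above. 80 g. Grip the handle near its top, the TCP about 88 mm above the origin
- gauge_5: double-ended thread plug gauge, 116 mm long, upright in a sleeve of the carousel (absent in some starts). Origin: centre of its bottom end; z up along its axis. Bare aluminium hexagon handle, 16 mm across flats, from 24 to 102 mm above the origin; a threaded steel end of 14.4 mm diameter below and a shorter one above. 80 g. Grip the handle near its top, the TCP about 88 mm above the origin
- transit_block: loose beech block 112 (x) x 162 (y) x 70 (z) mm, 0.9 kg, origin at the centre of its underside, with six upright round holes, 26 mm wide (count on 24 mm) and 58 mm deep, in 2 rows of 3, 52 mm apart; their floor is 12 mm above the bench. A gauge has 3 to 4 mm to spare all round in a hole and may lean a little
- hole_1 (a point): centre of a hole's mouth on the block's top face, 70 mm above its underside, at block x -26 y -52 mm
- hole_2 (a point): centre of a hole's mouth on the block's top face, 70 mm above its underside, at block x -26 y 0 mm
- hole_3 (a point): centre of a hole's mouth on the block's top face, 70 mm above its underside, at block x -26 y 52 mm
- hole_4 (a point): centre of a hole's mouth on the block's top face, 70 mm above its underside, at block x 26 y -52 mm
- hole_5 (a point): centre of a hole's mouth on the block's top face, 70 mm above its underside, at block x 26 y 0 mm
- hole_6 (a point): centre of a hole's mouth on the block's top face, 70 mm above its underside, at block x 26 y 52 mm
- test_gauge: loose dial pressure gauge lying on its back beside the carousel, 99 x 67 x 33 mm, a bystander; origin under its middle
- tee_fitting: loose tee fitting, 44 x 64 x 26 mm, a bystander; origin under its middle
- coupling_nut: loose ribbed coupling nut, 36 mm diameter, 18 mm high, a bystander; origin under its middle

How it is judged:
On the way:
1. every gauge stands upright in a hole of the transit block (z of gauge_1 in the frame of transit_block between 0.004 and 0.022 m and x of gauge_1 in the frame of transit_block between -0.045 and 0.045 m and y of gauge_1 in the frame of transit_block between -0.07 and 0.07 m and angle between each of gauge_1, gauge_2, gauge_3, gauge_4, gauge_5's own z axis and vertical below 0.3 rad and z of gauge_2 in the frame of transit_block between 0.004 and 0.022 m and x of gauge_2 in the frame of transit_block between -0.045 and 0.045 m and y of gauge_2 in the frame of transit_block between -0.07 and 0.07 m and z of gauge_3 in the frame of transit_block between 0.004 and 0.022 m and x of gauge_3 in the frame of transit_block between -0.045 and 0.045 m and y of gauge_3 in the frame of transit_block between -0.07 and 0.07 m and z of gauge_4 in the frame of transit_block between 0.004 and 0.022 m and x of gauge_4 in the frame of transit_block between -0.045 and 0.045 m and y of gauge_4 in the frame of transit_block between -0.07 and 0.07 m and z of gauge_5 in the frame of transit_block between 0.004 and 0.022 m and x of gauge_5 in the frame of transit_block between -0.045 and 0.045 m and y of gauge_5 in the frame of transit_block between -0.07 and 0.07 m), for 0.2 s.
At the end, for the whole second after the job is handed in: every gauge stands in a hole of the transit block, bottom end down at the hole's floor (its origin 4 to 22 mm above the block's underside), leaning less than 0.3 rad, at rest; the block stands flat; the index lever rests within 0.06 rad of its park notch (all of step 1 and linear speed of each of gauge_1, gauge_2, gauge_3, gauge_4, gauge_5 below 0.03 m/s and value of joint index_lever between -0.06 and 0.06 rad and angle between transit_block's own z axis and vertical below 0.1 rad and velocity of joint index_lever between -0.1 and 0.1 rad/s); the robot touches nothing.
It fails at once if the test gauge on the bench was pushed more than 30 mm (distance of test_gauge from where it was at the start of the episode above 0.03 m).
It fails at once if the tee fitting on the bench was pushed more than 30 mm (distance of tee_fitting from where it was at the start of the episode above 0.03 m).
It fails at once if the coupling nut on the bench was pushed more than 30 mm (distance of coupling_nut from where it was at the start of the episode above 0.03 m).
Of gauge_1, gauge_2, gauge_3, gauge_4, gauge_5 only 3 to 5 are there at a start; the rules pass over those that are not, and their reading is None.
At some moment in a run one of transit_block may be knocked a few centimetres aside while the robot is not near it.
It also fails if it takes over 210 s, if anything falls off the work surface, if the arm or the gripper's body presses on something with over 40 N, if the wrist force passes 120 N, or if a joint passes its speed limit or range.

## Working session

There is one attempt and no reset: what is moved stays moved. The work goes in short steps, Python scripts to look and compute and a tool call to move; the robot and the scene stay as the last step left them, time stands still between calls to the robot, and variables do not carry over. Pictures are saved under pics/ and viewed, at most 14 in all, crops included, and the job is handed in when it is done.

Besides the shell and the picture viewer there is one more tool, called after "Request:" as name([rows], argument=value, ...), one row to a line, values as JSON. servo_tool: Moves the arm, as the interface text tells. Its arguments: {"type":"object","properties":{"motion":{"type":"array"},"grip_force":{"type":"number"}},"required":["motion"]}

```bash
mkdir -p pics
cat > h.py <<'E'
import numpy as np, cv2
from workcell import robot
def shot(n,f=None):
    p,d=robot.camera(n)
    if f: cv2.imwrite('pics/'+f,p)
    return p,d
def ray(n,u,v):
    i=robot.camera_info(n); k=np.array(i['mtx'],float)
    q=cv2.undistortPoints(np.array([[[u,v]]],float),k,np.array(i['distortion'],float))[0,0]
    R=np.array(i['rotation'],float)
    return np.array(i['position'],float), R@np.array([q[0],-q[1],-1])
def plane(n,u,v,z):
    o,r=ray(n,u,v); return o+r*(z-o[2])/r[2]
def cloud(n,d):
    i=robot.camera_info(n); k=np.array(i['mtx'],float)
    v,u=np.mgrid[0:480,0:640]
    q=cv2.undistortPoints(np.stack([u,v],-1).reshape(-1,1,2).astype(float),k,np.array(i['distortion'],float)).reshape(480,640,2)
    P=np.stack([q[...,0],-q[...,1],-np.ones((480,640))],-1)*d[...,None]
    return P@np.array(i['rotation'],float).T+np.array(i['position'],float)
def proj(n,X):
    i=robot.camera_info(n); c=np.array(i['rotation'],float).T@(np.array(X)-np.array(i['position'],float))
    return cv2.projectPoints(np.array([[c[0],-c[1],-c[2]]]),np.zeros(3),np.zeros(3),np.array(i['mtx'],float),np.array(i['distortion'],float))[0].ravel()
E
python3 - <<'E'
from h import *
for n in('scene','top'):
    shot(n,n+'0.png'); print(robot.camera_info(n))
print(robot.state())
E
```

```text
{'mtx': array([[440.22356533,   0.        , 313.74401959],
       [  0.        , 440.22356533, 239.94576342],
       [  0.        ,   0.        ,   1.        ]]), 'distortion': array([-0.05958346,  0.        ,  0.        ,  0.        ,  0.        ]), 'position': array([ 0.04510552, -0.55612981,  0.56805665]), 'rotation': array([ 0.44971685, -0.15308848, -0.28276289,  0.83328496])}
{'mtx': array([[443.71009829,   0.        , 319.25410772],
       [  0.        , 443.71009829, 234.79702024],
       [  0.        ,   0.        ,   1.        ]]), 'distortion': array([-0.06529372,  0.        ,  0.        ,  0.        ,  0.        ]), 'position': array([0.43026815, 0.00223819, 1.15195347]), 'rotation': array([-0.03454836,  0.01889519,  0.70796519, -0.70514868])}
{'clock': 0.1, 'joint_pos': array([-1.30862004,  0.43516671,  0.02495328,  1.57399847, -0.01163062,
        1.13400689, -0.07514046]), 'qvel': array([-3.44067803e-05, -1.33427735e-03, -2.85752066e-04, -4.80341563e-03,
       -2.34591125e-04,  8.43827724e-04, -1.55999603e-05]), 'joint_torque': array([ 2.31497448e-03, -6.71749377e+01,  1.02785412e+00, -3.16905928e+01,
        1.58274325e-02,  7.20917495e-03,  4.04549814e-05]), 'tcp_pos': array([0.22283714, 0.58346762, 0.24929881]), 'orientation': array([ 1.81429877e-01,  9.83403623e-01, -7.12411889e-04, -8.33338531e-05]), 'wrist_force': array([ 0.1154938 ,  0.11090287, -0.68353617]), 'torque': array([-0.0083676 , -0.00872435, -0.00968355]), 'gripper_force': 0.0, 'gripper_width': 1.0010818874079215}
```

View pics/scene0.png

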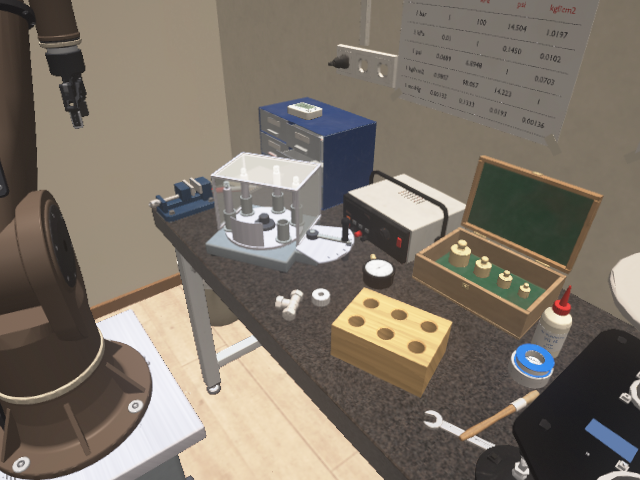

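View pics/top0.png

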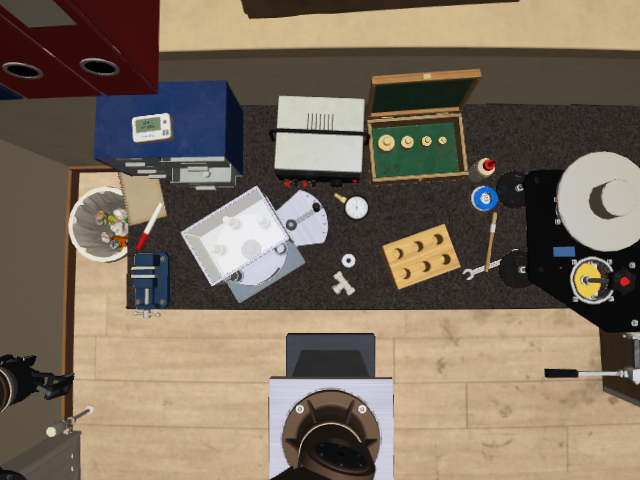

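```bash
sed -i "s/^import numpy as np, cv2/import numpy as np, cv2\nfrom scipy.spatial.transform import Rotation as Ro/; s/np.array(i\['rotation'\],float)/Ro.from_quat(i['rotation']).as_matrix()/g" h.py
python3 - <<'E'
from h import *
p=cv2.imread('pics/top0.png')
a=cv2.resize(p[175:315,175:335],None,fx=5,fy=4.2857,interpolation=cv2.INTER_CUBIC)[:,:800]
a=cv2.resize(p[175:310,175:335],(800,600)[:2] and (711,600),interpolation=cv2.INTER_CUBIC)
cv2.imwrite('pics/c1.png',a)
s=cv2.imread('pics/scene0.png')
cv2.imwrite('pics/c2.png',cv2.resize(s[145:275,195:365],(785,600),interpolation=cv2.INTER_CUBIC))
h=cv2.cvtColor(p,cv2.COLOR_BGR2HSV)
m=cv2.inRange(h,(12,70,110),(28,255,255)); m[:210]=0; m[300:]=0; m[:,:370]=0; m[:,475:]=0
c=max(cv2.findContours(m,cv2.RETR_EXTERNAL,2)[0],key=cv2.contourArea); 
print(cv2.minAreaRect(c), cv2.boxPoints(cv2.minAreaRect(c)))
inner=cv2.drawContours(np.zeros_like(m),[c],-1,255,-1)
for c2 in cv2.findContours(inner&~m,cv2.RETR_EXTERNAL,2)[0]:
    if cv2.contourArea(c2)>15: print(cv2.minEnclosingCircle(c2))
for q in cv2.boxPoints(cv2.minAreaRect(c)): print(plane('top',*q,.07))
print(robot.camera('top')[1][240:290:10,250:300:10])
E
```

```text
((421.0401306152344, 255.98538208007812), (46.98967361450195, 67.40882110595703), 70.01689147949219) [[381.33575 245.42334]
 [444.6861  222.38684]
 [460.7445  266.54742]
 [397.39417 289.58392]]
((405.0, 273.5), 4.609872341156006)
((424.5, 266.0), 5.02503776550293)
((445.0, 258.6666564941406), 4.772716522216797)
((417.5, 246.0), 4.717090606689453)
((437.6666564941406, 238.6666717529297), 4.533931732177734)
[ 0.4855779  -0.12517718  0.07      ]
[ 0.54127376 -0.28124143  0.07      ]
[ 0.43315808 -0.31796134  0.07      ]
[ 0.37833771 -0.16273822  0.07      ]
[[0.9852149  0.98694277 0.986394   0.9887706  1.032986  ]
 [0.98439485 0.98726207 0.9835869  1.109199   1.1208074 ]
 [0.98206544 1.1100035  1.1093073  1.1092532  1.1201636 ]
 [1.1103363  1.1084056  1.1048146  1.1175165  1.1149867 ]
 [1.1061509  1.1101941  1.1138217  1.1495843  1.1474727 ]]
```

View pics/c1.png

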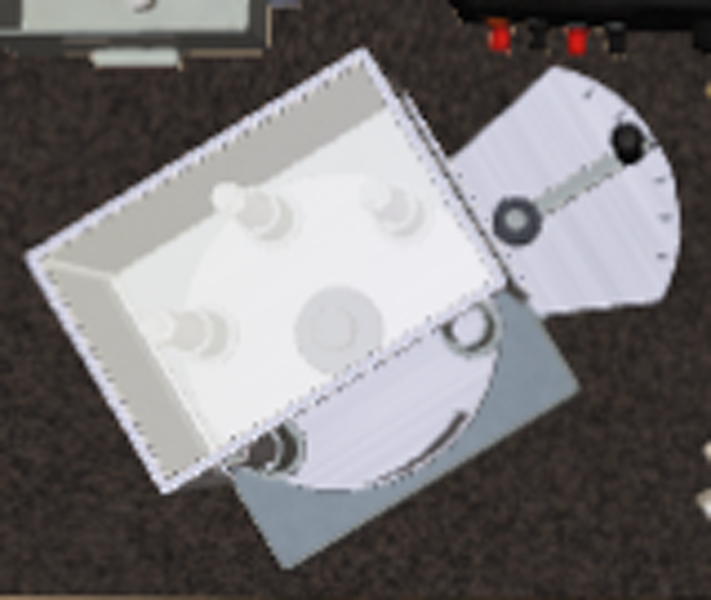

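View pics/c2.png

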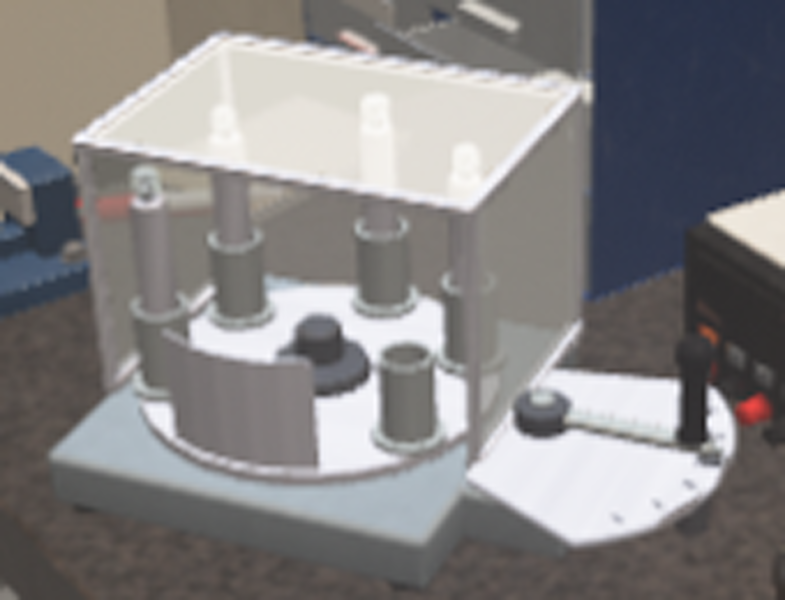

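```bash
cat > fit.py <<'E'
from h import *
def fit(loc,W):
    loc=np.array(loc,float);W=np.array(W)[:,:2]
    a=loc-loc.mean(0);b=W-W.mean(0)
    th=np.arctan2((a[:,0]*b[:,1]-a[:,1]*b[:,0]).sum(),(a*b).sum())
    R=np.array([[np.cos(th),-np.sin(th)],[np.sin(th),np.cos(th)]])
    t=W.mean(0)-R@loc.mean(0)
    return th,R,t,1e3*(W-loc@R.T-t)
E
python3 - <<'E'
from fit import *
s=160/711
T=[((580,388),(-.1,-.1),.034),((288,568),(-.1,.1),.034),((365,48),(.1,-.1),.172),((28,257),(.1,.1),.172),((165,492),(-.04,.1),.172),((507,287),(-.04,-.1),.172),((628,143),(0,-.193),.1),((517,220),(0,-.118),.055)]
W=[plane('top',175+s*a[0],175+s*a[1],z) for a,l,z in T]
th,R,t,r=fit([l for a,l,z in T],W); print('top',th,t,r.round(1).tolist())
k=170/785
S=[((225,37),(.1,.1),.172),((578,92),(.1,-.1),.172),((470,208),(-.04,-.1),.172),((78,138),(-.04,.1),.172),((52,462),(-.1,.1),.034),((427,548),(-.1,-.1),.034)]
W=[plane('scene',195+k*a[0],145+k*a[1],z) for a,l,z in S]
t2=fit([l for a,l,z in S],W); print('scene',t2[0],t2[2],t2[3].round(1).tolist())
def c(x,y): return t+R@np.array([x,y])
print('gate',c(-.075,0),'pivot',c(0,-.118))
for n in range(-3,3):
    q=-np.pi/2+n*.2618; print(n,c(.075*np.cos(q),-.118+.075*np.sin(q)).round(4))
# block: holes
H=[(405,273.5),(424.5,266),(445,258.7),(417.5,246),(437.7,238.7)]
L=[(-.026,.052),(-.026,0),(-.026,-.052),(.026,0),(.026,-.052)]
b=fit(L,[plane('top',u,v,.068) for u,v in H]); print('block',b[0],b[2],b[3].round(1).tolist())
for l in L+[(.026,.052)]: print(l,(b[2]+b[1]@np.array(l)).round(4))
for nm,u,v in(('nut',348,260),('tee',344,284),('gauge',357,208)): print(nm,plane('top',u,v,.02))
E
```

```text
top 0.5454381947076499 [0.4781666  0.19675075] [[1.1, 2.3], [3.4, -2.9], [0.0, -0.1], [-1.3, -0.4], [0.3, 0.4], [-1.6, 0.3], [-2.0, 0.5], [0.0, -0.1]]
scene 0.5500504425708881 [0.47739049 0.18718998] [[-1.1, -5.6], [-5.8, 0.4], [0.5, 5.0], [3.4, 2.8], [2.8, -4.7], [0.1, 2.0]]
gate [0.41404909 0.1578413 ] pivot [0.53938414 0.09587255]
-3 [0.5216 0.023 ]
-2 [0.541  0.0209]
-1 [0.5604 0.0239]
0 [0.5783 0.0318]
1 [0.5936 0.044 ]
2 [0.6051 0.0598]
block 0.33851470207384066 [ 0.45942634 -0.22241349] [[-0.6, -0.1], [0.1, 1.1], [0.3, -0.3], [-0.1, 0.0], [0.2, -0.8]]
(-0.026, 0.052) [ 0.4176 -0.182 ]
(-0.026, 0) [ 0.4349 -0.231 ]
(-0.026, -0.052) [ 0.4522 -0.2801]
(0.026, 0) [ 0.484  -0.2138]
(0.026, -0.052) [ 0.5012 -0.2628]
(0.026, 0.052) [ 0.4667 -0.1647]
nut [ 0.4513765  -0.04580841  0.02      ]
tee [ 0.39057637 -0.03522147  0.02      ]
gauge [ 0.58460729 -0.06997782  0.02      ]
```

```bash
cat > go.py <<'E'
import sys
from h import *
TH=0.5454
def delta(x,y,z):
    s=robot.state(); R=Ro.from_quat(s['orientation']).as_matrix()
    Y=np.array([np.sin(TH),-np.cos(TH),0]);Z=np.array([0,0,-1.]);X=np.cross(Y,Z)
    G=np.stack([X,Y,Z],1)
    rv=np.degrees(Ro.from_matrix(R.T@G).as_rotvec())
    d=np.array([x,y,z])-s['tcp_pos']
    print('t',round(s['clock'],2),'now frame cm',(100*R.T@d).round(2),'turn',rv.round(1),'after turn cm',(100*G.T@d).round(2),'w',round(s['gripper_width'],3),'gf',np.round(s['gripper_force'],1),'F',np.round(s['wrist_force'],1))
if __name__=='__main__': delta(*map(float,sys.argv[1:4]))
E
python3 go.py .578 .032 .2
python3 - <<'E'
from h import *
P=cloud('top',shot('top')[1]); x,y,z=P[...,0],P[...,1],P[...,2]
for y0 in(-.06,0,.04,.08,.12):
    m=(abs(y-y0)<.01)&(x>.5)
    for lo,hi in((.04,.09),(.09,.13),(.13,.3)):
        q=m&(z>lo)&(z<hi)
        print(y0,lo,q.sum(), np.sort(x[q])[:30:6].round(3))
E
```

```text
t 0.15 now frame cm [-52.85 -38.85   4.99] turn [-0.000e+00  1.000e-01  1.278e+02] after turn cm [ 1.75 65.57  4.94] w 0.997 gf 0.0 F [0.1 1.  1. ]
-0.06 0.04 119 [0.643 0.644 0.647 0.648 0.649]
-0.06 0.09 672 [0.65  0.652 0.655 0.656 0.658]
-0.06 0.13 238 [0.743 0.745 0.748 0.753 0.876]
0 0.04 146 [0.514 0.542 0.567 0.637 0.642]
0 0.09 650 [0.655 0.656 0.658 0.66  0.662]
0 0.13 229 [0.747 0.75  0.876 0.876 0.877]
0.04 0.04 241 [0.501 0.504 0.509 0.514 0.522]
0.04 0.09 752 [0.572 0.574 0.576 0.579 0.583]
0.04 0.13 241 [0.748 0.751 0.753 0.755 0.876]
0.08 0.04 270 [0.502 0.506 0.512 0.519 0.524]
0.08 0.09 648 [0.658 0.659 0.661 0.663 0.666]
0.08 0.13 237 [0.751 0.754 0.756 0.759 0.876]
0.12 0.04 157 [0.529 0.537 0.545 0.551 0.557]
0.12 0.09 673 [0.533 0.552 0.661 0.662 0.664]
0.12 0.13 423 [0.5   0.5   0.502 0.504 0.505]
```

Request:
servo_tool([
  [[-4,-2.95,0],[0,0,0],8.5],
  [[-4,-2.95,0],[0,0,0],4],
  [[-4,-2.95,0],[0,0,0],4],
  [[-4,-2.95,0],[0,0,0],4],
  [[-4,-2.95,0],[0,0,0],4],
  [[-4,-2.95,0],[0,0,0],4],
  [[-4,-2.95,0],[0,0,0],4],
  [[-4,-2.95,0],[0,0,0],4],
  [[-4,-2.95,0],[0,0,0],4],
  [[-4,-2.95,0],[0,0,0],4],
  [[-4,-2.95,0],[0,0,0],4],
  [[-4,-2.95,0],[0,0,0],4],
  [[-4,-2.95,0],[0,0,0],4],
  [[0,0,0],[0,0,8.5],4],
  [[0,0,0],[0,0,8.5],4],
  [[0,0,0],[0,0,8.5],4],
  [[0,0,0],[0,0,8.5],4],
  [[0,0,0],[0,0,8.5],4],
  [[0,0,0],[0,0,8.5],4],
  [[0,0,0],[0,0,8.5],4],
])

```text
clock: 2.2
tcp_pos: [0.5718, 0.0401, 0.2499]
orientation: [0.648, 0.762, -0.0, -0.0]
wrist_force: [-0.4, 0.5, 0.7]
gripper_width: 0.47
gripper_force: 0.0
```

Request:
servo_tool([
  [[0,0,0],[0,0,8.5],4],
  [[0,0,0],[0,0,8.5],4],
  [[0,0,0],[0,0,8.5],4],
  [[0,0,0],[0,0,8.5],4],
  [[0,0,0],[0,0,8.5],4],
  [[0,0,0],[0,0,8.5],4],
  [[0,0,0],[0,0,8.5],4],
  [[0,0,0],[0,0,8.5],4],
  [[0,0,0],[0,0,0],4],
  [[0,0,0],[0,0,0],4],
])

```text
clock: 3.2
tcp_pos: [0.5718, 0.0402, 0.2499]
orientation: [0.962, 0.274, -0.0, 0.0]
wrist_force: [0.1, -0.1, -0.8]
gripper_width: 0.468
gripper_force: 0.0
```

```bash
python3 go.py .578 .032 .085
```

```text
t 3.2 now frame cm [ 0.1   1.02 16.49] turn [0.  0.  0.6] after turn cm [ 0.1   1.02 16.49] w 0.468 gf 0.0 F [ 0.1 -0.1 -0.8]
```

Descend on the post, then close.

Request:
servo_tool([
  [[0.1,1.0,2.5],[0,0,0.6],4],
  [[0,0,4],[0,0,0],4],
  [[0,0,3],[0,0,0],4],
  [[0,0,3],[0,0,0],4],
  [[0,0,2],[0,0,0],4],
  [[0,0,2],[0,0,0],4],
  [[0,0,0],[0,0,0],4],
  [[0,0,0],[0,0,0],1],
  [[0,0,0],[0,0,0],1],
  [[0,0,0],[0,0,0],1],
  [[0,0,0],[0,0,0],1],
  [[0,0,0],[0,0,0],1],
], grip_force=50)

```text
clock: 4.4
tcp_pos: [0.5787, 0.0319, 0.0859]
orientation: [0.964, 0.267, 0.001, 0.0]
wrist_force: [0.3, -1.2, 5.6]
gripper_width: 0.197
gripper_force: 49.0
```

```bash
python3 go.py .5936 .044 .085
```

```text
t 4.4 now frame cm [ 1.9  -0.27  0.1 ] turn [ 0.  -0.1 -0.2] after turn cm [ 1.9  -0.26  0.09] w 0.197 gf 49.0 F [ 0.3 -1.2  5.6]
```

Request:
servo_tool([
  [[0.5,-0.02,0],[0,0,0],1],
  [[0.5,-0.05,0],[0,0,0],1],
  [[0.5,-0.08,0],[0,0,0],1],
  [[0.45,-0.1,0],[0,0,0],1],
  [[0,0,0],[0,0,0],1],
  [[0,0,0],[0,0,0],1],
  [[0,0,0],[0,0,0],3.6],
  [[0,0,0],[0,0,0],3.6],
  [[0,0,0],[0,0,0],3.6],
  [[0,0,0],[0,0,0],3.6],
  [[0,0,-3],[0,0,0],3.6],
  [[0,0,-5],[0,0,0],3.6],
  [[0,0,-5],[0,0,0],3.6],
  [[0,0,-3.5],[0,0,0],3.6],
  [[0,0,0],[0,0,0],3.6],
])

```text
clock: 5.9
tcp_pos: [0.5958, 0.0436, 0.2551]
orientation: [0.964, 0.267, 0.004, 0.0]
wrist_force: [0.3, -0.7, -0.1]
gripper_width: 0.423
gripper_force: 0.0
```

Run:
```python
from h import *
from go import delta
shot('scene','s1.png'); s=cv2.imread('pics/s1.png')
p,_=shot('top'); 
a=cv2.resize(s[120:290,185:395],(600,486)); b=cv2.resize(p[175:315,175:335],(200,175))
cv2.imwrite('pics/s1c.png',np.hstack([a,cv2.copyMakeBorder(b,0,311,0,0,0)]))
delta(.414,.1578,.25)
```

```text
t 6.0 now frame cm [ -9.54 -18.97   0.04] turn [-0.  -0.1 -0.2] after turn cm [ -9.47 -19.01   0.05] w 0.424 gf 0.0 F [-0.6  0.4 -0.8]
```

View pics/s1c.png

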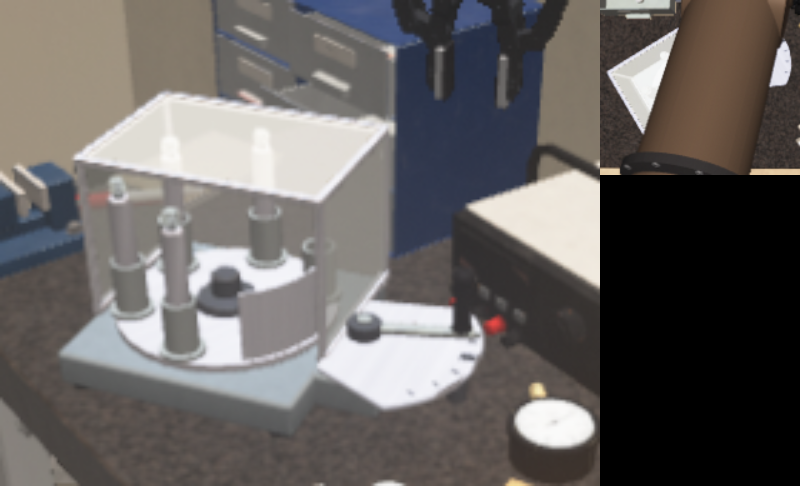

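Run:
```python
from h import *
print(plane('scene',185+172*.35,120+213*.35,.158), plane('scene',185+175*.35,120+233*.35,.146))
```

```text
[0.41773111 0.15596064 0.158     ] [0.41486851 0.14877552 0.146     ]
```

Request:
servo_tool([
  [[-1.9,-3.8,0],[0,0,0],5],
  [[-1.9,-3.8,0],[0,0,0],5],
  [[-1.9,-3.8,0],[0,0,0],5],
  [[-1.9,-3.8,0],[0,0,0],5],
  [[-1.9,-3.8,0],[0,0,0],5],
  [[0,0,0],[0,0,0],5],
  [[0,0,0],[0,0,0],5],
])

```text
clock: 6.7
tcp_pos: [0.4127, 0.159, 0.2491]
orientation: [0.963, 0.269, -0.001, -0.0]
wrist_force: [0.5, 0.1, 0.0]
gripper_width: 0.584
gripper_force: 0.0
```

```bash
python3 go.py .414 .1578 .132
```

```text
t 6.7 now frame cm [ 0.07  0.18 11.71] turn [-0.   0.1 -0.1] after turn cm [ 0.05  0.17 11.71] w 0.584 gf 0.0 F [0.5 0.1 0. ]
```

Request:
servo_tool([
  [[0.1,0.2,3],[0,0,0],5],
  [[0,0,3],[0,0,0],5],
  [[0,0,3],[0,0,0],5],
  [[0,0,2.7],[0,0,0],5],
  [[0,0,0],[0,0,0],5],
  [[0,0,0],[0,0,0],1],
  [[0,0,0],[0,0,0],1],
  [[0,0,0],[0,0,0],1],
  [[0,0,0],[0,0,0],1],
  [[0,0,0],[0,0,0],1],
  [[0,0,0],[0,0,0],1],
], grip_force=35)

```text
clock: 7.8
tcp_pos: [0.4169, 0.1574, 0.134]
orientation: [0.964, 0.267, 0.001, -0.0]
wrist_force: [-1.3, -1.1, 7.3]
gripper_width: 0.189
gripper_force: 34.3
```

```bash
python3 go.py .414 .1578 .255
```

```text
t 7.8 now frame cm [ -0.2   -0.18 -12.1 ] turn [-0.  -0.1 -0.2] after turn cm [ -0.23  -0.18 -12.1 ] w 0.189 gf 34.3 F [-1.3 -1.1  7.3]
```

Request:
servo_tool([
  [[0,0,-1],[0,0,0],1],
  [[0,0,-1.5],[0,0,0],1],
  [[0,0,-2],[0,0,0],1],
  [[0,0,-2],[0,0,0],1],
  [[0,0,-2.5],[0,0,0],1],
  [[0,0,-3],[0,0,0],1],
  [[0,0,0],[0,0,0],1],
])

```text
clock: 8.5
tcp_pos: [0.4179, 0.1574, 0.2566]
orientation: [0.964, 0.267, 0.003, -0.001]
wrist_force: [0.4, -0.5, -1.5]
gripper_width: 0.185
gripper_force: 34.4
```

```bash
cat > blk.py <<'E'
import sys
from fit import *
from go import delta
def block(f=None):
    p,_=shot('top',f); h=cv2.cvtColor(p,cv2.COLOR_BGR2HSV)
    m=cv2.inRange(h,(12,70,110),(28,255,255)); m[:195]=0; m[305:]=0; m[:,:365]=0; m[:,480:]=0
    m=cv2.morphologyEx(m,cv2.MORPH_OPEN,np.ones((3,3)))
    c=max(cv2.findContours(m,cv2.RETR_EXTERNAL,2)[0],key=cv2.contourArea)
    B=np.array([plane('top',*q,.07)[:2] for q in cv2.boxPoints(cv2.minAreaRect(c))])
    e=[B[1]-B[0],B[2]-B[1]]; L=max(e,key=np.linalg.norm); print('size',[round(np.linalg.norm(v),3) for v in e])
    L=L if L[1]>0 else -L
    return B.mean(0), np.arctan2(-L[0],L[1])
c,t=block(); print(c.round(4),round(t,3))
R=Ro.from_euler('z',t).as_matrix()[:2,:2]
H=[(-.026,-.052),(-.026,0),(-.026,.052),(.026,-.052),(.026,0),(.026,.052)]
for i in map(int,sys.argv[1:]):
    q=c+R@np.array(H[i-1]); print('hole',i,q.round(4)); delta(*q,.255)
E
python3 blk.py 1 4 3 6
```

```text
size [np.float64(0.166), np.float64(0.114)]
[ 0.4595 -0.2217] 0.343
hole 1 [ 0.4524 -0.2794]
t 8.55 now frame cm [-19.47  39.27  -0.14] turn [-0.1 -0.2 -0.2] after turn cm [-1.963e+01  3.920e+01 -1.000e-02] w 0.186 gf 34.4 F [-0.8  0.1 -1.1]
hole 4 [ 0.5014 -0.262 ]
t 8.55 now frame cm [-14.38  40.3   -0.12] turn [-0.1 -0.2 -0.2] after turn cm [-1.453e+01  4.024e+01 -1.000e-02] w 0.186 gf 34.4 F [-0.8  0.1 -1.1]
hole 3 [ 0.4175 -0.1815]
t 8.55 now frame cm [-17.42  29.08  -0.11] turn [-0.1 -0.2 -0.2] after turn cm [-1.753e+01  2.901e+01 -1.000e-02] w 0.186 gf 34.4 F [-0.8  0.1 -1.1]
hole 6 [ 0.4665 -0.164 ]
t 8.55 now frame cm [-12.32  30.11  -0.1 ] turn [-0.1 -0.2 -0.2] after turn cm [-1.244e+01  3.006e+01 -1.000e-02] w 0.186 gf 34.4 F [-0.8  0.1 -1.1]
```

Request:
servo_tool([
  [[-1.95,3.92,0],[0,0,0],1],
  [[-1.95,3.92,0],[0,0,0],1],
  [[-1.95,3.92,0],[0,0,0],1],
  [[-1.95,3.92,0],[0,0,0],1],
  [[-1.95,3.92,0],[0,0,0],1],
  [[-1.95,3.92,0],[0,0,0],1],
  [[-1.95,3.92,0],[0,0,0],1],
  [[-1.95,3.92,0],[0,0,0],1],
  [[-1.95,3.92,0],[0,0,0],1],
  [[-1.95,3.92,0],[0,0,0],1],
  [[0,0,0],[0,0,0],1],
  [[0,0,0],[0,0,0],1],
  [[0,0,0],[0,0,0],1],
])

```text
clock: 9.85
tcp_pos: [0.4506, -0.2782, 0.2523]
orientation: [0.964, 0.268, -0.0, -0.001]
wrist_force: [0.7, 1.0, -2.0]
gripper_width: 0.185
gripper_force: 34.4
```

Run:
```python
from h import *
from go import delta
delta(.4524,-.2794,.104)
shot('scene','s2.png'); s=cv2.imread('pics/s2.png'); cv2.imwrite('pics/s2c.png',cv2.resize(s[150:400,280:520],(576,600)))
```

```text
t 9.85 now frame cm [ 0.1   0.22 14.83] turn [-0.1  0.  -0.2] after turn cm [ 0.1   0.2  14.83] w 0.185 gf 34.4 F [ 0.7  1.  -2. ]
```

View pics/s2c.png

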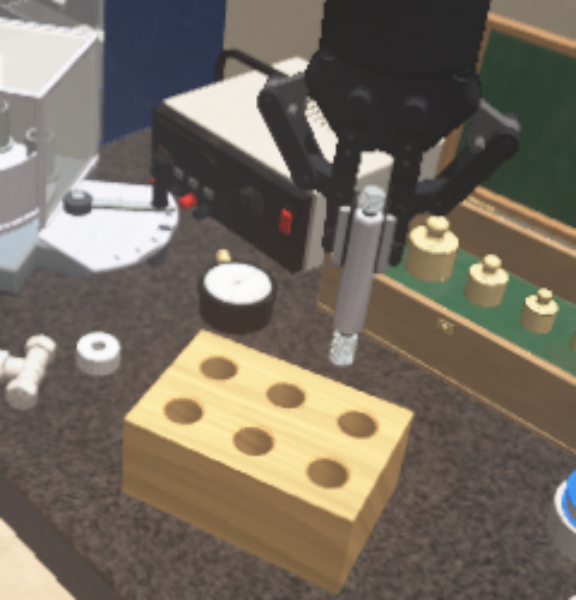

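Request:
servo_tool([
  [[0.1,0.2,2],[0,0,0],1],
  [[0,0,3],[0,0,0],1],
  [[0,0,2.5],[0,0,0],1],
  [[0,0,1.5],[0,0,0],1],
  [[0,0,1.5],[0,0,0],1],
  [[0,0,1.5],[0,0,0],1],
  [[0,0,1.5],[0,0,0],1],
  [[0,0,1],[0,0,0],1],
  [[0,0,0],[0,0,0],1],
])

```text
clock: 10.8
tcp_pos: [0.452, -0.2803, 0.1068]
orientation: [0.964, 0.267, -0.001, -0.001]
wrist_force: [0.8, 0.7, -1.1]
gripper_width: 0.187
gripper_force: 34.4
```

```bash
python3 go.py .4524 -.2794 .102
```

```text
t 10.8 now frame cm [ 0.08 -0.06  0.48] turn [-0.1  0.1 -0.3] after turn cm [ 0.08 -0.06  0.48] w 0.187 gf 34.4 F [ 0.8  0.7 -1.1]
```

Request:
servo_tool([
  [[0,0,0.4],[0,0,0],1],
  [[0,0,0],[0,0,0],1],
  [[0,0,0],[0,0,0],3.5],
  [[0,0,0],[0,0,0],3.5],
  [[0,0,0],[0,0,0],3.5],
  [[0,0,0],[0,0,0],3.5],
  [[0,0,-2],[0,0,0],3.5],
  [[0,0,-4],[0,0,0],3.5],
  [[0,0,-5],[0,0,0],3.5],
  [[0,0,-4],[0,0,0],3.5],
  [[0,0,0],[0,0,0],3.5],
], grip_force=50)

```text
clock: 11.9
tcp_pos: [0.4545, -0.2828, 0.259]
orientation: [0.964, 0.267, 0.003, 0.003]
wrist_force: [-0.2, -0.7, -0.4]
gripper_width: 0.411
gripper_force: 0.0
```

```bash
python3 go.py .5945 .044 .25
```

```text
t 11.9 now frame cm [ 28.82 -20.82   0.9 ] turn [ 0.4 -0.3 -0.3] after turn cm [ 28.92 -20.67   0.9 ] w 0.411 gf 0.0 F [-0.2 -0.7 -0.4]
```

Request:
servo_tool([
  [[3.61,-2.59,0.1],[0,0,0],4],
  [[3.61,-2.59,0.1],[0,0,0],4],
  [[3.61,-2.59,0.1],[0,0,0],4],
  [[3.61,-2.59,0.1],[0,0,0],4],
  [[3.61,-2.59,0.1],[0,0,0],4],
  [[3.61,-2.59,0.1],[0,0,0],4],
  [[3.61,-2.59,0.1],[0,0,0],4],
  [[3.61,-2.59,0.1],[0,0,0],4],
  [[0,0,0],[0,0,0],4],
  [[0,0,0],[0,0,0],4],
])

```text
clock: 12.9
tcp_pos: [0.5934, 0.0469, 0.2452]
orientation: [0.963, 0.268, -0.001, 0.0]
wrist_force: [-0.2, -1.3, -0.7]
gripper_width: 0.469
gripper_force: 0.0
```

```bash
python3 go.py .5945 .044 .085
```

```text
t 12.9 now frame cm [-0.03  0.3  16.02] turn [ 0.   0.1 -0.1] after turn cm [-0.06  0.3  16.02] w 0.469 gf 0.0 F [-0.2 -1.3 -0.7]
```

Request:
servo_tool([
  [[0,0.3,3],[0,0,0],4],
  [[0,0,4],[0,0,0],4],
  [[0,0,4],[0,0,0],4],
  [[0,0,3],[0,0,0],4],
  [[0,0,2],[0,0,0],4],
  [[0,0,0],[0,0,0],4],
  [[0,0,0],[0,0,0],1],
  [[0,0,0],[0,0,0],1],
  [[0,0,0],[0,0,0],1],
  [[0,0,0],[0,0,0],1],
  [[0,0,0],[0,0,0],1],
])

```text
clock: 14.0
tcp_pos: [0.594, 0.0441, 0.0872]
orientation: [0.964, 0.268, -0.0, -0.001]
wrist_force: [-6.0, 3.8, 1.5]
gripper_width: 0.197
gripper_force: 48.6
```

Request:
servo_tool([
  [[0.46,-0.14,0],[0,0,0],1],
  [[0.46,-0.18,0],[0,0,0],1],
  [[0.45,-0.2,0],[0,0,0],1],
  [[0.44,-0.23,0],[0,0,0],1],
  [[0,0,0],[0,0,0],1],
  [[0,0,0],[0,0,0],1],
  [[0,0,0],[0,0,0],3.6],
  [[0,0,0],[0,0,0],3.6],
  [[0,0,0],[0,0,0],3.6],
  [[0,0,0],[0,0,0],3.6],
  [[0,0,-3],[0,0,0],3.6],
  [[0,0,-5],[0,0,0],3.6],
  [[0,0,-5],[0,0,0],3.6],
  [[0,0,-3.5],[0,0,0],3.6],
  [[0,0,0],[0,0,0],3.6],
])

```text
clock: 15.5
tcp_pos: [0.6092, 0.0578, 0.2563]
orientation: [0.964, 0.267, 0.004, 0.001]
wrist_force: [0.7, -0.3, 0.3]
gripper_width: 0.426
gripper_force: 0.0
```

```bash
cat > gate.py <<'E'
from h import *
from go import delta
import sys
s,_=shot('scene')
cv2.imwrite('pics/'+sys.argv[1],cv2.resize(s[120:380,185:465],(646,600)))
delta(.415,.1575,.25)
E
python3 gate.py g2.png
```

```text
t 15.55 now frame cm [-11.45 -18.43   0.28] turn [ 0.1 -0.3 -0.3] after turn cm [-11.36 -18.49   0.36] w 0.423 gf 0.0 F [ 0.1 -0.1 -0.6]
```

View pics/g2.png

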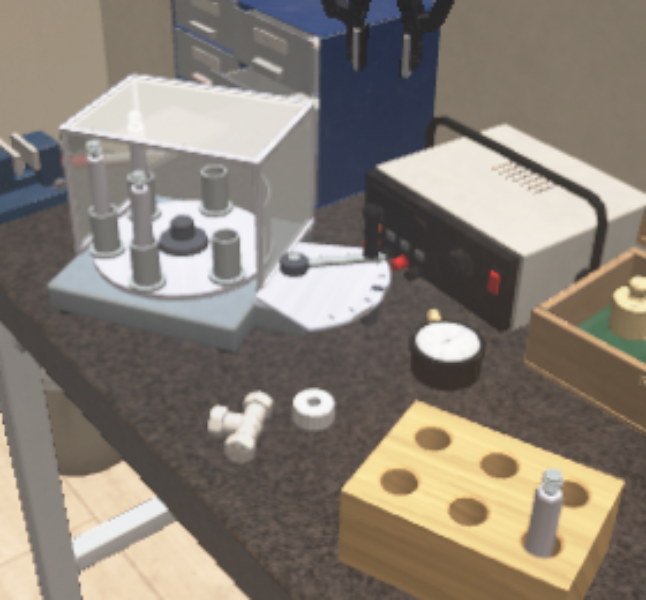

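Request:
servo_tool([
  [[-2.26,-3.66,0],[0,0,0],5],
  [[-2.26,-3.66,0],[0,0,0],5],
  [[-2.26,-3.66,0],[0,0,0],5],
  [[-2.26,-3.66,0],[0,0,0],5],
  [[-2.26,-3.66,0],[0,0,0],5],
  [[0,0,0],[0,0,0],5],
  [[0,0,0],[0,0,0],5],
])

```text
clock: 16.25
tcp_pos: [0.4151, 0.1586, 0.2505]
orientation: [0.963, 0.269, -0.001, -0.0]
wrist_force: [0.5, 0.0, 0.6]
gripper_width: 0.587
gripper_force: 0.0
```

```bash
python3 go.py .415 .1575 .134
```

```text
t 16.25 now frame cm [-0.05  0.1  11.65] turn [-0.1  0.   0. ] after turn cm [-0.06  0.09 11.65] w 0.587 gf 0.0 F [0.5 0.  0.6]
```

Request:
servo_tool([
  [[0,0.1,3],[0,0,0],5],
  [[0,0,3],[0,0,0],5],
  [[0,0,3],[0,0,0],5],
  [[0,0,2.6],[0,0,0],5],
  [[0,0,0],[0,0,0],5],
  [[0,0,0],[0,0,0],1],
  [[0,0,0],[0,0,0],1],
  [[0,0,0],[0,0,0],1],
  [[0,0,0],[0,0,0],1],
  [[0,0,0],[0,0,0],1],
  [[0,0,0],[0,0,0],1],
], grip_force=35)

```text
clock: 17.35
tcp_pos: [0.4179, 0.1567, 0.1361]
orientation: [0.964, 0.267, 0.001, -0.0]
wrist_force: [-0.8, -1.2, 7.1]
gripper_width: 0.176
gripper_force: 38.1
```

Request:
servo_tool([
  [[0,0,-1],[0,0,0],1],
  [[0,0,-1.5],[0,0,0],1],
  [[0,0,-2],[0,0,0],1],
  [[0,0,-2],[0,0,0],1],
  [[0,0,-2.5],[0,0,0],1],
  [[0,0,-3],[0,0,0],1],
  [[0,0,0],[0,0,0],1],
])

```text
clock: 18.05
tcp_pos: [0.4188, 0.1566, 0.2585]
orientation: [0.964, 0.267, 0.002, -0.001]
wrist_force: [-0.3, 0.4, -1.1]
gripper_width: 0.179
gripper_force: 37.3
```

```bash
python3 blk.py 4
```

```text
size [np.float64(0.166), np.float64(0.115)]
[ 0.4503 -0.2356] 0.352
hole 4 [ 0.4927 -0.2755]
t 18.1 now frame cm [-15.88  40.9    0.07] turn [-0.1 -0.2 -0.2] after turn cm [-16.03  40.84   0.19] w 0.177 gf 37.3 F [ 0.7  0.3 -1. ]
```

Request:
servo_tool([
  [[-1.6,4.1,0],[0,0,0],1],
  [[-1.6,4.1,0],[0,0,0],1],
  [[-1.6,4.1,0],[0,0,0],1],
  [[-1.6,4.1,0],[0,0,0],1],
  [[-1.6,4.1,0],[0,0,0],1],
  [[-1.6,4.1,0],[0,0,0],1],
  [[-1.6,4.1,0],[0,0,0],1],
  [[-1.6,4.1,0],[0,0,0],1],
  [[-1.6,4.1,0],[0,0,0],1],
  [[-1.6,4.1,0],[0,0,0],1],
  [[0,0,0],[0,0,0],1],
  [[0,0,0],[0,0,0],1],
  [[0,0,0],[0,0,0],1],
])

```text
clock: 19.4
tcp_pos: [0.4908, -0.2763, 0.2544]
orientation: [0.964, 0.268, -0.0, -0.001]
wrist_force: [0.5, 0.6, -0.4]
gripper_width: 0.177
gripper_force: 37.2
```

Run:
```python
from h import *
from go import delta
delta(.4927,-.2755,.105)
shot('scene','s3.png'); s=cv2.imread('pics/s3.png'); cv2.imwrite('pics/s3c.png',cv2.resize(s[150:400,280:520],(576,600)))
```

```text
t 19.4 now frame cm [ 0.21  0.05 14.94] turn [-0.1  0.  -0.2] after turn cm [ 0.2   0.03 14.94] w 0.177 gf 37.2 F [ 0.5  0.6 -0.4]
```

View pics/s3c.png

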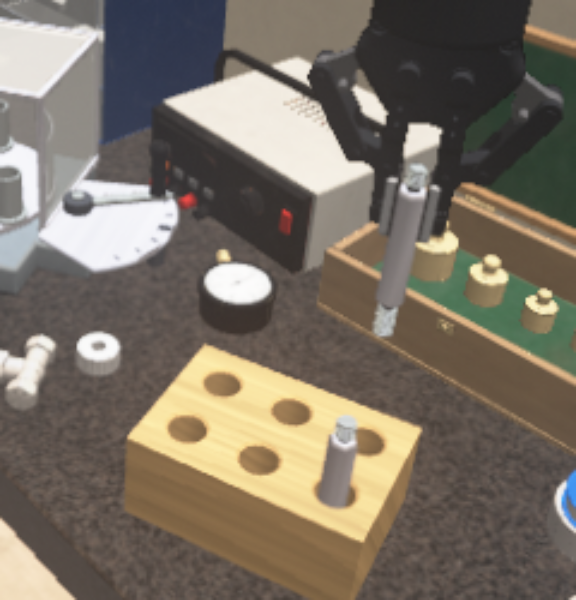

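Request:
servo_tool([
  [[0.2,0.05,2],[0,0,0],1],
  [[0,0,3],[0,0,0],1],
  [[0,0,2.5],[0,0,0],1],
  [[0,0,1.5],[0,0,0],1],
  [[0,0,1.5],[0,0,0],1],
  [[0,0,1.5],[0,0,0],1],
  [[0,0,1.5],[0,0,0],1],
  [[0,0,1.2],[0,0,0],1],
  [[0,0,0],[0,0,0],1],
])

```text
clock: 20.35
tcp_pos: [0.4922, -0.2765, 0.1065]
orientation: [0.964, 0.267, -0.001, -0.001]
wrist_force: [0.8, 0.3, -0.0]
gripper_width: 0.174
gripper_force: 37.2
```

```bash
python3 go.py .4927 -.2755 .104
```

```text
t 20.35 now frame cm [ 0.09 -0.06  0.25] turn [-0.1  0.1 -0.3] after turn cm [ 0.09 -0.06  0.25] w 0.174 gf 37.2 F [ 0.8  0.3 -0. ]
```

Request:
servo_tool([
  [[0,0,0.2],[0,0,0],1],
  [[0,0,0],[0,0,0],1],
  [[0,0,0],[0,0,0],3.5],
  [[0,0,0],[0,0,0],3.5],
  [[0,0,0],[0,0,0],3.5],
  [[0,0,0],[0,0,0],3.5],
  [[0,0,-2],[0,0,0],3.5],
  [[0,0,-4],[0,0,0],3.5],
  [[0,0,-5],[0,0,0],3.5],
  [[0,0,-4],[0,0,0],3.5],
  [[0,0,0],[0,0,0],3.5],
], grip_force=50)

```text
clock: 21.45
tcp_pos: [0.4947, -0.2791, 0.2614]
orientation: [0.964, 0.267, 0.003, 0.003]
wrist_force: [0.8, -0.8, -0.6]
gripper_width: 0.41
gripper_force: 0.0
```

```bash
python3 go.py .6055 .0595 .25
```

```text
t 21.45 now frame cm [ 26.92 -23.34   1.1 ] turn [ 0.4 -0.3 -0.3] after turn cm [ 27.04 -23.2    1.14] w 0.41 gf 0.0 F [ 0.8 -0.8 -0.6]
```

Request:
servo_tool([
  [[3.37,-2.87,0.1],[0,0,0],4],
  [[3.37,-2.87,0.1],[0,0,0],4],
  [[3.37,-2.87,0.1],[0,0,0],4],
  [[3.37,-2.87,0.1],[0,0,0],4],
  [[3.37,-2.87,0.1],[0,0,0],4],
  [[3.37,-2.87,0.1],[0,0,0],4],
  [[3.37,-2.87,0.1],[0,0,0],4],
  [[3.37,-2.87,0.1],[0,0,0],4],
  [[0,0,0],[0,0,0],4],
  [[0,0,0],[0,0,0],4],
])

```text
clock: 22.45
tcp_pos: [0.6057, 0.06, 0.2472]
orientation: [0.963, 0.269, -0.001, 0.0]
wrist_force: [-0.4, -1.7, 0.7]
gripper_width: 0.468
gripper_force: 0.0
```

```bash
python3 go.py .6055 .0595 .085
```

```text
t 22.45 now frame cm [-0.02  0.03 16.22] turn [ 0.   0.1 -0.1] after turn cm [-0.04  0.03 16.22] w 0.468 gf 0.0 F [-0.4 -1.7  0.7]
```

Request:
servo_tool([
  [[0,0,3.2],[0,0,0],4],
  [[0,0,4],[0,0,0],4],
  [[0,0,4],[0,0,0],4],
  [[0,0,3],[0,0,0],4],
  [[0,0,2],[0,0,0],4],
  [[0,0,0],[0,0,0],4],
  [[0,0,0],[0,0,0],1],
  [[0,0,0],[0,0,0],1],
  [[0,0,0],[0,0,0],1],
  [[0,0,0],[0,0,0],1],
  [[0,0,0],[0,0,0],1],
])

```text
clock: 23.55
tcp_pos: [0.6047, 0.0592, 0.0873]
orientation: [0.964, 0.267, -0.0, -0.001]
wrist_force: [-5.6, 2.5, 0.5]
gripper_width: 0.194
gripper_force: 48.6
```

Request:
servo_tool([
  [[-0.45,0.23,0],[0,0,0],1],
  [[-0.45,0.2,0],[0,0,0],1],
  [[-0.45,0.17,0],[0,0,0],1],
  [[-0.46,0.15,0],[0,0,0],1],
  [[0,0,0],[0,0,0],1],
  [[-0.48,0.1,0],[0,0,0],1],
  [[-0.48,0.08,0],[0,0,0],1],
  [[-0.49,0.05,0],[0,0,0],1],
  [[-0.49,0.03,0],[0,0,0],1],
  [[0,0,0],[0,0,0],1],
  [[-0.49,-0.03,0],[0,0,0],1],
  [[-0.49,-0.05,0],[0,0,0],1],
  [[-0.48,-0.08,0],[0,0,0],1],
  [[-0.48,-0.1,0],[0,0,0],1],
  [[0,0,0],[0,0,0],1],
])

```text
clock: 25.05
tcp_pos: [0.5615, 0.0228, 0.0875]
orientation: [0.964, 0.267, 0.001, -0.0]
wrist_force: [-0.3, 1.8, 0.6]
gripper_width: 0.195
gripper_force: 49.8
```

```bash
python3 go.py .541 .0209 .085
```

```text
t 25.05 now frame cm [-1.85 -0.89  0.24] turn [ 0.  -0.1 -0.3] after turn cm [-1.85 -0.9   0.25] w 0.195 gf 49.8 F [-0.3  1.8  0.6]
```

Request:
servo_tool([
  [[-0.46,-0.17,0],[0,0,0],1],
  [[-0.46,-0.2,0],[0,0,0],1],
  [[-0.46,-0.22,0],[0,0,0],1],
  [[-0.46,-0.26,0],[0,0,0],1],
  [[0,0,0],[0,0,0],1],
  [[0,0,0],[0,0,0],1],
  [[0,0,0],[0,0,0],3.6],
  [[0,0,0],[0,0,0],3.6],
  [[0,0,0],[0,0,0],3.6],
  [[0,0,0],[0,0,0],3.6],
  [[0,0,-3],[0,0,0],3.6],
  [[0,0,-5],[0,0,0],3.6],
  [[0,0,-5],[0,0,0],3.6],
  [[0,0,-3.5],[0,0,0],3.6],
  [[0,0,0],[0,0,0],3.6],
])

```text
clock: 26.55
tcp_pos: [0.5432, 0.0202, 0.2557]
orientation: [0.964, 0.267, 0.004, 0.0]
wrist_force: [0.7, -0.1, 0.1]
gripper_width: 0.423
gripper_force: 0.0
```

```bash
python3 gate.py g3.png
```

```text
t 26.6 now frame cm [ -3.84 -18.25   0.29] turn [ 0.1 -0.2 -0.2] after turn cm [ -3.77 -18.27   0.32] w 0.423 gf 0.0 F [-0.1 -0.3 -0.7]
```

View pics/g3.png

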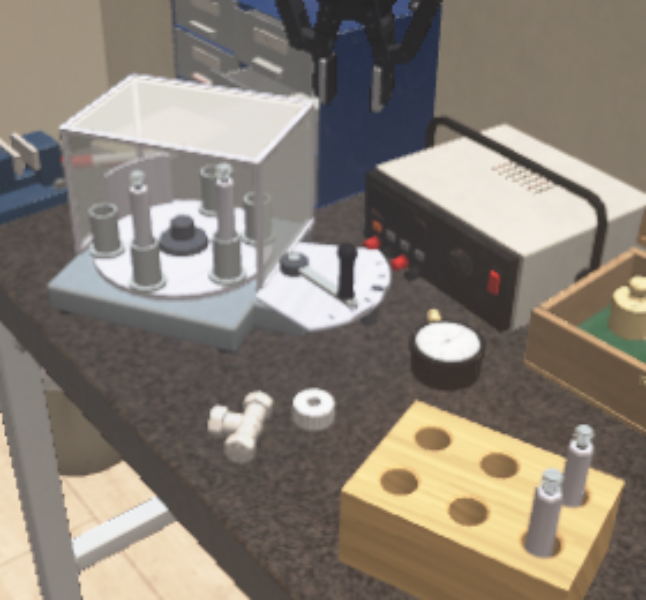

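Request:
servo_tool([
  [[-0.75,-3.63,0],[0,0,0],5],
  [[-0.75,-3.63,0],[0,0,0],5],
  [[-0.75,-3.63,0],[0,0,0],5],
  [[-0.75,-3.63,0],[0,0,0],5],
  [[-0.75,-3.63,0],[0,0,0],5],
  [[0,0,0],[0,0,0],5],
  [[0,0,0],[0,0,0],5],
])

```text
clock: 27.3
tcp_pos: [0.414, 0.1582, 0.2504]
orientation: [0.963, 0.269, -0.001, -0.0]
wrist_force: [-0.4, -1.1, 0.7]
gripper_width: 0.588
gripper_force: 0.0
```

```bash
python3 go.py .415 .1575 .134
```

```text
t 27.3 now frame cm [ 0.06  0.12 11.64] turn [-0.   0.1 -0. ] after turn cm [ 0.05  0.11 11.64] w 0.588 gf 0.0 F [-0.4 -1.1  0.7]
```

Request:
servo_tool([
  [[0,0.1,3],[0,0,0],5],
  [[0,0,3],[0,0,0],5],
  [[0,0,3],[0,0,0],5],
  [[0,0,2.6],[0,0,0],5],
  [[0,0,0],[0,0,0],5],
  [[0,0,0],[0,0,0],1],
  [[0,0,0],[0,0,0],1],
  [[0,0,0],[0,0,0],1],
  [[0,0,0],[0,0,0],1],
  [[0,0,0],[0,0,0],1],
  [[0,0,0],[0,0,0],1],
], grip_force=35)

```text
clock: 28.4
tcp_pos: [0.4166, 0.1567, 0.1361]
orientation: [0.964, 0.267, 0.001, -0.0]
wrist_force: [-0.4, -0.3, 7.2]
gripper_width: 0.191
gripper_force: 34.3
```

Request:
servo_tool([
  [[0,0,-1],[0,0,0],1],
  [[0,0,-1.5],[0,0,0],1],
  [[0,0,-2],[0,0,0],1],
  [[0,0,-2],[0,0,0],1],
  [[0,0,-2.5],[0,0,0],1],
  [[0,0,-3],[0,0,0],1],
  [[0,0,0],[0,0,0],1],
])

```text
clock: 29.1
tcp_pos: [0.4174, 0.1564, 0.2583]
orientation: [0.964, 0.267, 0.002, -0.001]
wrist_force: [0.5, 0.2, -0.3]
gripper_width: 0.193
gripper_force: 34.3
```

```bash
python3 blk.py 3
```

```text
size [np.float64(0.166), np.float64(0.114)]
[ 0.4504 -0.2356] 0.352
hole 3 [ 0.4081 -0.1958]
t 29.15 now frame cm [-18.89  29.77   0.07] turn [-0.1 -0.2 -0.2] after turn cm [-19.    29.7    0.18] w 0.194 gf 34.3 F [-0.   0.1 -1.6]
```

Request:
servo_tool([
  [[-2.37,3.72,0],[0,0,0],1],
  [[-2.37,3.72,0],[0,0,0],1],
  [[-2.37,3.72,0],[0,0,0],1],
  [[-2.37,3.72,0],[0,0,0],1],
  [[-2.37,3.72,0],[0,0,0],1],
  [[-2.37,3.72,0],[0,0,0],1],
  [[-2.37,3.72,0],[0,0,0],1],
  [[-2.37,3.72,0],[0,0,0],1],
  [[0,0,0],[0,0,0],1],
  [[0,0,0],[0,0,0],1],
  [[0,0,0],[0,0,0],1],
])

```text
clock: 30.25
tcp_pos: [0.4062, -0.1944, 0.2546]
orientation: [0.964, 0.268, -0.0, -0.0]
wrist_force: [0.1, -0.8, -1.3]
gripper_width: 0.193
gripper_force: 34.4
```

```bash
python3 go.py .4081 -.1958 .104
```

```text
t 30.25 now frame cm [ 0.1   0.23 15.06] turn [-0.1  0.  -0.2] after turn cm [ 0.09  0.22 15.06] w 0.193 gf 34.4 F [ 0.1 -0.8 -1.3]
```

Request:
servo_tool([
  [[0.1,0.2,2],[0,0,0],1],
  [[0,0,3],[0,0,0],1],
  [[0,0,2.5],[0,0,0],1],
  [[0,0,1.5],[0,0,0],1],
  [[0,0,1.5],[0,0,0],1],
  [[0,0,1.5],[0,0,0],1],
  [[0,0,1.5],[0,0,0],1],
  [[0,0,1.2],[0,0,0],1],
  [[0,0,0],[0,0,0],1],
])

```text
clock: 31.15
tcp_pos: [0.4081, -0.1948, 0.107]
orientation: [0.963, 0.269, -0.001, -0.001]
wrist_force: [-1.2, -0.6, -1.1]
gripper_width: 0.192
gripper_force: 34.4
```

```bash
python3 go.py .4081 -.1958 .104
```

```text
t 31.15 now frame cm [-0.05  0.08  0.3 ] turn [-0.1  0.1 -0.1] after turn cm [-0.05  0.08  0.3 ] w 0.192 gf 34.4 F [-1.2 -0.6 -1.1]
```

Request:
servo_tool([
  [[0,0,0.2],[0,0,0],1],
  [[0,0,0],[0,0,0],1],
  [[0,0,0],[0,0,0],3.5],
  [[0,0,0],[0,0,0],3.5],
  [[0,0,0],[0,0,0],3.5],
  [[0,0,0],[0,0,0],3.5],
  [[0,0,-2],[0,0,0],3.5],
  [[0,0,-4],[0,0,0],3.5],
  [[0,0,-5],[0,0,0],3.5],
  [[0,0,-4],[0,0,0],3.5],
  [[0,0,0],[0,0,0],3.5],
], grip_force=50)

```text
clock: 32.25
tcp_pos: [0.4105, -0.1982, 0.2602]
orientation: [0.964, 0.267, 0.003, 0.001]
wrist_force: [0.1, 0.1, 0.1]
gripper_width: 0.406
gripper_force: 0.0
```

```bash
python3 go.py .541 .0209 .25
```

```text
t 32.25 now frame cm [ 22.46 -12.06   1.09] turn [ 0.3 -0.3 -0.3] after turn cm [ 22.52 -11.96   1.02] w 0.406 gf 0.0 F [0.1 0.1 0.1]
```

Request:
servo_tool([
  [[3.75,-1.97,0.1],[0,0,0],4],
  [[3.75,-1.97,0.1],[0,0,0],4],
  [[3.75,-1.97,0.1],[0,0,0],4],
  [[3.75,-1.97,0.1],[0,0,0],4],
  [[3.75,-1.97,0.1],[0,0,0],4],
  [[3.75,-1.97,0.1],[0,0,0],4],
  [[0,0,0],[0,0,0],4],
  [[0,0,0],[0,0,0],4],
])

```text
clock: 33.05
tcp_pos: [0.5402, 0.021, 0.2491]
orientation: [0.963, 0.268, -0.001, 0.0]
wrist_force: [-0.2, -0.5, 0.3]
gripper_width: 0.467
gripper_force: 0.0
```

```bash
python3 go.py .541 .0209 .085
```

```text
t 33.05 now frame cm [ 0.09  0.05 16.41] turn [ 0.   0.1 -0.2] after turn cm [ 0.06  0.05 16.41] w 0.467 gf 0.0 F [-0.2 -0.5  0.3]
```

Request:
servo_tool([
  [[0,0,3.2],[0,0,0],4],
  [[0,0,4],[0,0,0],4],
  [[0,0,4],[0,0,0],4],
  [[0,0,3],[0,0,0],4],
  [[0,0,2.1],[0,0,0],4],
  [[0,0,0],[0,0,0],4],
  [[0,0,0],[0,0,0],1],
  [[0,0,0],[0,0,0],1],
  [[0,0,0],[0,0,0],1],
  [[0,0,0],[0,0,0],1],
  [[0,0,0],[0,0,0],1],
])

```text
clock: 34.15
tcp_pos: [0.5409, 0.0201, 0.0883]
orientation: [0.964, 0.267, 0.001, 0.0]
wrist_force: [-1.6, -1.0, 8.4]
gripper_width: 0.195
gripper_force: 48.9
```

Request:
servo_tool([
  [[-0.42,-0.26,0],[0,0,0],1],
  [[-0.4,-0.29,0],[0,0,0],1],
  [[-0.38,-0.31,0],[0,0,0],1],
  [[-0.36,-0.33,0],[0,0,0],1],
  [[0,0,0],[0,0,0],1],
  [[0,0,0],[0,0,0],1],
  [[0,0,0],[0,0,0],3.6],
  [[0,0,0],[0,0,0],3.6],
  [[0,0,0],[0,0,0],3.6],
  [[0,0,0],[0,0,0],3.6],
  [[0,0,-3],[0,0,0],3.6],
  [[0,0,-5],[0,0,0],3.6],
  [[0,0,-5],[0,0,0],3.6],
  [[0,0,-3.5],[0,0,0],3.6],
  [[0,0,0],[0,0,0],3.6],
])

```text
clock: 35.65
tcp_pos: [0.5233, 0.0222, 0.2564]
orientation: [0.964, 0.267, 0.004, 0.0]
wrist_force: [1.1, 0.1, 0.0]
gripper_width: 0.419
gripper_force: 0.0
```

```bash
python3 gate.py g4.png
```

```text
t 35.7 now frame cm [ -2.23 -17.06   0.38] turn [ 0.1 -0.2 -0.2] after turn cm [ -2.17 -17.07   0.4 ] w 0.422 gf 0.0 F [-0.1 -0.  -0.6]
```

View pics/g4.png

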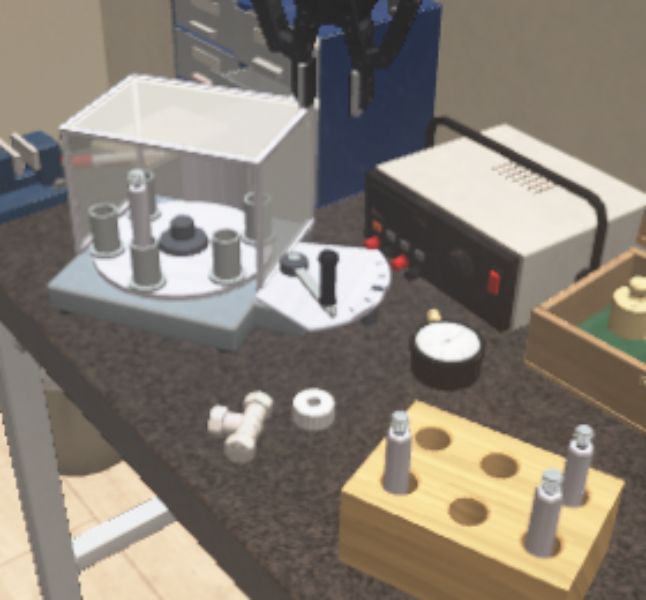

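The last gauge is at the front (140,215) and three stand in the block.

Request:
servo_tool([
  [[-0.43,-3.39,0],[0,0,0],5],
  [[-0.43,-3.39,0],[0,0,0],5],
  [[-0.43,-3.39,0],[0,0,0],5],
  [[-0.43,-3.39,0],[0,0,0],5],
  [[-0.43,-3.39,0],[0,0,0],5],
  [[0,0,0],[0,0,0],5],
  [[0,0,0],[0,0,0],5],
])

```text
clock: 36.4
tcp_pos: [0.4142, 0.1577, 0.2514]
orientation: [0.963, 0.269, -0.001, 0.0]
wrist_force: [1.8, -0.7, 0.7]
gripper_width: 0.586
gripper_force: 0.0
```

```bash
python3 go.py .415 .1575 .134
```

```text
t 36.4 now frame cm [ 0.07  0.06 11.74] turn [-0.   0.1 -0.1] after turn cm [ 0.06  0.06 11.74] w 0.586 gf 0.0 F [ 1.8 -0.7  0.7]
```

Request:
servo_tool([
  [[0,0.1,3],[0,0,0],5],
  [[0,0,3],[0,0,0],5],
  [[0,0,3],[0,0,0],5],
  [[0,0,2.7],[0,0,0],5],
  [[0,0,0],[0,0,0],5],
  [[0,0,0],[0,0,0],1],
  [[0,0,0],[0,0,0],1],
  [[0,0,0],[0,0,0],1],
  [[0,0,0],[0,0,0],1],
  [[0,0,0],[0,0,0],1],
  [[0,0,0],[0,0,0],1],
], grip_force=35)

```text
clock: 37.5
tcp_pos: [0.4166, 0.1565, 0.1361]
orientation: [0.964, 0.267, 0.001, -0.0]
wrist_force: [-0.4, -0.1, 7.8]
gripper_width: 0.189
gripper_force: 34.2
```

Request:
servo_tool([
  [[0,0,-1],[0,0,0],1],
  [[0,0,-1.5],[0,0,0],1],
  [[0,0,-2],[0,0,0],1],
  [[0,0,-2],[0,0,0],1],
  [[0,0,-2.5],[0,0,0],1],
  [[0,0,-3],[0,0,0],1],
  [[0,0,0],[0,0,0],1],
])

```text
clock: 38.2
tcp_pos: [0.4174, 0.1562, 0.2584]
orientation: [0.964, 0.267, 0.002, -0.001]
wrist_force: [0.0, 0.4, -0.8]
gripper_width: 0.191
gripper_force: 34.3
```

```bash
python3 blk.py 6
```

```text
size [np.float64(0.166), np.float64(0.114)]
[ 0.4504 -0.2356] 0.352
hole 6 [ 0.4569 -0.1778]
t 38.25 now frame cm [-13.78  30.74   0.08] turn [-0.1 -0.2 -0.2] after turn cm [-13.89  30.69   0.18] w 0.191 gf 34.3 F [ 0.2  1.  -1.6]
```

Request:
servo_tool([
  [[-1.72,3.85,0],[0,0,0],1],
  [[-1.72,3.85,0],[0,0,0],1],
  [[-1.72,3.85,0],[0,0,0],1],
  [[-1.72,3.85,0],[0,0,0],1],
  [[-1.72,3.85,0],[0,0,0],1],
  [[-1.72,3.85,0],[0,0,0],1],
  [[-1.72,3.85,0],[0,0,0],1],
  [[-1.72,3.85,0],[0,0,0],1],
  [[0,0,0],[0,0,0],1],
  [[0,0,0],[0,0,0],1],
  [[0,0,0],[0,0,0],1],
])

```text
clock: 39.35
tcp_pos: [0.456, -0.1776, 0.2545]
orientation: [0.964, 0.268, -0.0, -0.001]
wrist_force: [0.4, -0.5, -1.4]
gripper_width: 0.188
gripper_force: 34.3
```

```bash
python3 go.py .4569 -.1778 .104
```

```text
t 39.35 now frame cm [ 0.08  0.09 15.05] turn [-0.1  0.  -0.2] after turn cm [ 0.07  0.07 15.05] w 0.188 gf 34.3 F [ 0.4 -0.5 -1.4]
```

Request:
servo_tool([
  [[0.05,0.1,2],[0,0,0],1],
  [[0,0,3],[0,0,0],1],
  [[0,0,2.5],[0,0,0],1],
  [[0,0,1.5],[0,0,0],1],
  [[0,0,1.5],[0,0,0],1],
  [[0,0,1.5],[0,0,0],1],
  [[0,0,1.5],[0,0,0],1],
  [[0,0,1.2],[0,0,0],1],
  [[0,0,0],[0,0,0],1],
])

```text
clock: 40.25
tcp_pos: [0.4566, -0.1782, 0.1068]
orientation: [0.963, 0.268, -0.001, -0.001]
wrist_force: [-0.9, -0.9, -0.7]
gripper_width: 0.189
gripper_force: 34.4
```

```bash
python3 go.py .4569 -.1778 .104
```

```text
t 40.25 now frame cm [ 0.05 -0.02  0.28] turn [-0.1  0.1 -0.2] after turn cm [ 0.04 -0.02  0.28] w 0.189 gf 34.4 F [-0.9 -0.9 -0.7]
```

Request:
servo_tool([
  [[0,0,0.2],[0,0,0],1],
  [[0,0,0],[0,0,0],1],
  [[0,0,0],[0,0,0],3.5],
  [[0,0,0],[0,0,0],3.5],
  [[0,0,0],[0,0,0],3.5],
  [[0,0,0],[0,0,0],3.5],
  [[0,0,-2],[0,0,0],3.5],
  [[0,0,-4],[0,0,0],3.5],
  [[0,0,-5],[0,0,0],3.5],
  [[0,0,-4],[0,0,0],3.5],
  [[0,0,0],[0,0,0],3.5],
], grip_force=50)

```text
clock: 41.35
tcp_pos: [0.4594, -0.1811, 0.2606]
orientation: [0.964, 0.267, 0.003, 0.002]
wrist_force: [-0.5, 0.6, -0.0]
gripper_width: 0.409
gripper_force: 0.0
```

```bash
python3 go.py .5216 .0230 .25
```

```text
t 41.35 now frame cm [ 15.83 -14.31   1.08] turn [ 0.3 -0.3 -0.3] after turn cm [ 15.91 -14.22   1.06] w 0.409 gf 0.0 F [-0.5  0.6 -0. ]
```

Request:
servo_tool([
  [[3.17,-2.82,0.1],[0,0,0],4],
  [[3.17,-2.82,0.1],[0,0,0],4],
  [[3.17,-2.82,0.1],[0,0,0],4],
  [[3.17,-2.82,0.1],[0,0,0],4],
  [[3.17,-2.82,0.1],[0,0,0],4],
  [[0,0,0],[0,0,0],4],
  [[0,0,0],[0,0,0],4],
])

```text
clock: 42.05
tcp_pos: [0.5203, 0.0239, 0.2505]
orientation: [0.963, 0.268, -0.001, 0.0]
wrist_force: [0.3, -0.5, 0.1]
gripper_width: 0.47
gripper_force: 0.0
```

```bash
python3 go.py .5216 .0230 .085
```

```text
t 42.05 now frame cm [ 0.09  0.13 16.55] turn [ 0.   0.1 -0.1] after turn cm [ 0.06  0.14 16.55] w 0.47 gf 0.0 F [ 0.3 -0.5  0.1]
```

Request:
servo_tool([
  [[0.05,0.1,3.2],[0,0,0],4],
  [[0,0,4],[0,0,0],4],
  [[0,0,4],[0,0,0],4],
  [[0,0,3],[0,0,0],4],
  [[0,0,2.2],[0,0,0],4],
  [[0,0,0],[0,0,0],4],
  [[0,0,0],[0,0,0],1],
  [[0,0,0],[0,0,0],1],
  [[0,0,0],[0,0,0],1],
  [[0,0,0],[0,0,0],1],
  [[0,0,0],[0,0,0],1],
])

```text
clock: 43.15
tcp_pos: [0.522, 0.0221, 0.0882]
orientation: [0.964, 0.267, 0.001, 0.0]
wrist_force: [-2.4, -1.0, 7.5]
gripper_width: 0.201
gripper_force: 49.0
```

Request:
servo_tool([
  [[0.36,0.33,0],[0,0,0],1],
  [[0.38,0.31,0],[0,0,0],1],
  [[0.4,0.29,0],[0,0,0],1],
  [[0.42,0.26,0],[0,0,0],1],
  [[0,0,0],[0,0,0],1],
  [[0.44,0.23,0],[0,0,0],1],
  [[0.45,0.2,0],[0,0,0],1],
  [[0.46,0.17,0],[0,0,0],1],
  [[0.46,0.15,0],[0,0,0],1],
  [[0,0,0],[0,0,0],1],
])

```text
clock: 44.15
tcp_pos: [0.5624, 0.0252, 0.0882]
orientation: [0.963, 0.268, 0.002, -0.001]
wrist_force: [2.4, 6.5, 3.8]
gripper_width: 0.194
gripper_force: 49.1
```

```bash
python3 go.py .5783 .0318 .085
```

```text
t 44.15 now frame cm [1.71 0.26 0.33] turn [-0.  -0.2 -0.1] after turn cm [1.71 0.26 0.32] w 0.194 gf 49.1 F [2.4 6.5 3.8]
```

Request:
servo_tool([
  [[0.46,0.1,0],[0,0,0],1],
  [[0.46,0.08,0],[0,0,0],1],
  [[0.46,0.05,0],[0,0,0],1],
  [[0.4,0.03,0],[0,0,0],1],
  [[0,0,0],[0,0,0],1],
  [[0,0,0],[0,0,0],1],
  [[0,0,0],[0,0,0],3.6],
  [[0,0,0],[0,0,0],3.6],
  [[0,0,0],[0,0,0],3.6],
  [[0,0,0],[0,0,0],3.6],
  [[0,0,-3],[0,0,0],3.6],
  [[0,0,-5],[0,0,0],3.6],
  [[0,0,-5],[0,0,0],3.6],
  [[0,0,-3.5],[0,0,0],3.6],
  [[0,0,0],[0,0,0],3.6],
  [[0,0,0],[0,0,0],3.6],
])

```text
clock: 45.75
tcp_pos: [0.5771, 0.0302, 0.2526]
orientation: [0.964, 0.267, 0.001, -0.0]
wrist_force: [-0.6, 0.2, -0.0]
gripper_width: 0.422
gripper_force: 0.0
```

```bash
python3 gate.py g5.png
```

```text
t 45.8 now frame cm [ -7.3  -19.22   0.17] turn [-0.   0.  -0.2] after turn cm [ -7.21 -19.25   0.15] w 0.42 gf 0.0 F [ 0.3 -0.2 -0.7]
```

View pics/g5.png

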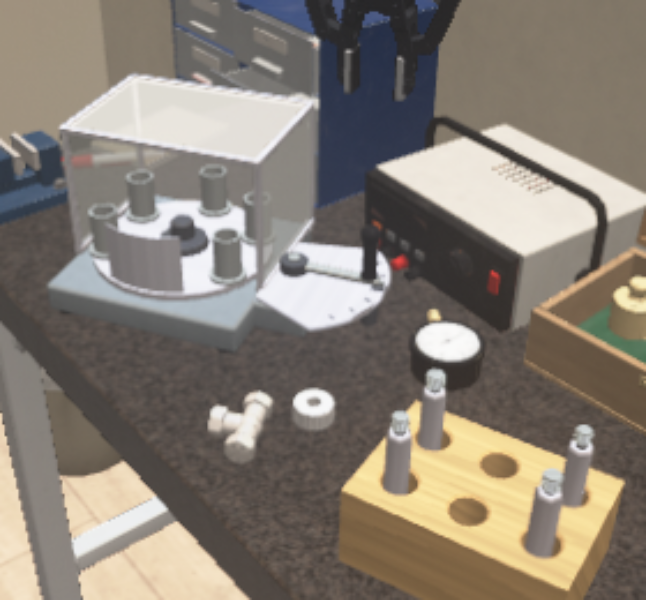

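Run:
```python
from h import *
a=cv2.imread('pics/scene0.png'); b,_=shot('scene')
r=(slice(215,250),slice(335,352))
print(cv2.absdiff(a[r],b[r]).max(), cv2.absdiff(a[r],b[r]).mean(), cv2.absdiff(a[170:275,200:362],b[170:275,200:362])[40:].mean())
for im in(a,b):
    m=cv2.inRange(im[215:245,338:352],(0,0,0),(45,45,45)); M=cv2.moments(m,True); print(M['m10']/M['m00'],M['m01']/M['m00'])
print(robot.close_job())
```

```text
30 1.9002801120448178 2.2714783159227605Traceback (most recent call last):
  File "<stdin>", line 6, in <module>
ZeroDivisionError: float division by zero
```

Run:
```python
from h import *
a=cv2.imread('pics/scene0.png'); b,_=shot('scene')
for im in(a,b):
    g=im[215:245,332:358].max(2); m=(g<75).astype(np.uint8); M=cv2.moments(m,True); print(g.min(),M['m00'],M['m10']/M['m00'],M['m01']/M['m00'])
```

```text
48 272.0 16.643382352941178 10.341911764705882
49 270.0 16.644444444444446 10.333333333333334
```

The lever is back at the park notch: its post matches the first picture to 0.01 px.

```bash
python3 -c "
from workcell import robot
print(robot.close_job())"
```

```text
the job is handed in; nothing more can be done
None
```

I handed the job in with all four gauges that were in the carousel standing upright in the transit block, the lever back in its park notch, and the test gauge and fittings not seen to have moved; handing it in returned no verdict.

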